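# Fit the cover plate on the microscope stage base and set its latch lever

### The arm

A 6-joint arm with a two-finger parallel gripper is mounted at the origin on the work surface. World frame = base frame: x ahead of the robot, y to its left, z up, the work surface at z = 0. Lengths are in m, angles in degrees, forces in N, time in s.
With the tool pointing down it reaches from about 0.4 to 0.825 m from the base axis. Payload 7 kg.
Tool frame: the origin (TCP) lies midway between the tips of the shut fingers; the grasp point (between the pads) lies 19 mm behind it; z points along the fingers, y is the line along which they close (so a half turn about z gives the same grasp; the last joint's range is limited). The gripper opens to 88 mm and grips with 3 to 60 N. Pads are 19 mm wide; open, the fingers measure 130 mm over their backs; the gripper's body (78 mm by 193 mm) begins 47 mm behind the grasp point.
Start: joints at [-50.071, 20.546, 0.682, 0, -70.136, -16.507], TCP at [0.268, -0.619, 0.227] pointing down, gripper open.
Joint ranges: [-176.03, 176.03], [-82.01, 121.73], [-58.28, 71.71], [-173.87, 95.51], [-174.79, -0.11], [-173.66, 173.66]. Speed limits (degrees/s): [136.94, 136.94, 172.46, 180, 180, 180].

### API

Orientations are given as a 3x3 rotation matrix whose columns are the frame's x, y, z axes.
In Python, from rig import robot gives the robot as it stands. Calls block until the motion is done:
- robot.goto(position, orientation): joint-space move of the TCP to a pose.
- robot.servo_line(position, ori=None, speed=0.15): straight line of the TCP; ori=None keeps the orientation; speed is the mean speed in m/s.
- robot.movej(angles): joint-space move.
- robot.move_gripper(opening): opening from 0.0 (shut) to 1.0 (fully open); the grip force is fixed at half the most; returns when the fingers have stopped.
- robot.dwell(seconds).
- robot.ik(position, orientation): joint angles nearest the present ones, or None.
- robot.grab_frame(name): name is "side" or "top"; returns (picture, depth): 384x512x3 uint8, red, green, blue; 384x512 float32, m along the optical axis (not along the pixel's ray), 0 where there is no reading.
- robot.camera_info(name): a dict with "vfov" (degrees; the focal length in pixels is half the picture's height over the tangent of half this angle, whatever the lens; pixels are square), "cx", "cy" (the principal point, pixels), "view" (4x4, takes a point from world to camera coordinates). Camera axes: x right, y down, z forward; pixel columns grow to the right and rows downward; lengths in m; the calibration is good to about 2 mm. A picture is of the moment at which its call begins. camera_info takes no time and is no camera call.
A pose or a line that the arm cannot do raises robot.Unreachable and nothing moves.
- robot.job_done(): hands the job in; it is judged then, once.
Readings, each from a call of its own:
- robot.read_t(): time.
- robot.read_qpos(): joint angles.
- robot.read_qvel(): joint speeds.
- robot.read_effort(): joint torques, N m.
- robot.read_position(): TCP position.
- robot.read_tcp_rot(): TCP orientation.
- robot.read_force(): force on the tool from outside, world axes, zero at the start.
- robot.read_ft_torque(): the same for the moment, N m.
- robot.read_grip_width(): opening from 0.0 (shut) to 1.0 (fully open).
- robot.read_finger_force(): force on a finger pad.
Only numpy, scipy, OpenCV 4.12 (cv2) and the standard library are available. Lean on these libraries where they do the work, as an engineer would, in place of code of your own. Each camera call takes 0.05 s, during which the arm holds its last target. There are 200 camera calls.

### The job

First take the small culture dish off the white stage base and put it, upright, in the white tray without dropping it. Then fit the longer of the two cover plates on the stage base, large hole over the large pin and small hole over the small pin, lowering it (not dropping it) until it lies flush on the base. With the plate home, swing the base's sprung latch lever all the way to its stop and let it spring back; leave everything else where it stands.

Things in the scene. Friction and masses are not known exactly. Their poses are not given: they have to be found in the camera images.
- stage: White stage base, a fixed block 200 (x) x 210 (y) x 45 mm high, a grey disc inlaid in its top. Origin: centre of its underside; z up; x points from the lever towards the pins (away from the robot), within 0.35 rad of world x.
- pin_large (a point): Foot of the large upright steel dowel pin on the stage base top, at (30, 65, 45) mm in the base's frame. Pin 12 mm diameter, straight for 13 mm, then a nose tapering to 4 mm diameter; 21 mm tall in all.
- pin_small (a point): Foot of the small steel dowel pin, at (30, -65, 45) mm in the base's frame. 8 mm diameter, straight for 13 mm then a tapered nose; 21 mm tall in all.
- lever (a joint): Angle (rad) of the dark steel latch lever, 0 at rest. A flat arm 80 mm long, 12 mm wide, upper face 11 mm above the base top, turns about a vertical axis and carries an upright post at its end. At 0 it points along the base's +y; it swings anticlockwise from above (post towards the base's -x, away from the pins) to a hard stop at 0.9. A spring returns it (1 N at the post at rest, 4 N at the stop).
- lever_post (a point): Top centre of the lever's upright post: 12 mm diameter; its top is 60 mm above the stage base top. It moves with the lever on a circle of 80 mm radius; at rest it is at (-60, 20) mm in the base's frame.
- lever_pivot (a point): Lever's turning axis, on the stage base top, at (-60, -60, 45) mm in the base's frame.
- cover: The longer aluminium cover plate, the one that fits: 80 (x) x 160 (y) x 8 mm, 0.19-0.38 kg, lying flat left or right of the base. Grip fin in the middle: 12 mm thick (x), 50 mm long (y), its top 44 mm above the plate's underside. Origin: centre of the underside. Through holes: 14 mm at +y, 10 mm at -y, 130 mm apart. Fitted, its axes match the base's and its underside lies on the base top.
- cover_large_hole (a point): Centre of the cover plate's 14 mm hole, at its underside: (0, 65, 0) mm in the plate's frame.
- cover_small_hole (a point): Centre of the cover plate's 10 mm hole, at its underside: (0, -65, 0) mm in the plate's frame.
- short_cover: The shorter cover plate, which does not fit: same make and fin, but 130 mm long, holes 100 mm apart. To be left alone.
- dish: Small lidded culture dish, a pale plain disc 40 mm in diameter, 15 mm tall, 14-28 g (its lowest 6 mm is 37 mm in diameter). Origin at the centre of its underside. It starts on the stage base between the two pins, where the plate has to go.
- tray: Low open white tray, fixed, 120 (x) x 140 (y) x 20 mm, walls 4 mm, inner floor 4 mm up. Origin at the centre of its underside. On the far left or far right of the stage base (it may change places with the tube rack). Its +y half holds another dish; its -y half is free.
- other_dish: An identical dish already in the +y half of the tray. To be left alone.
- tube_rack: White rack of capped tubes, fixed, 100 x 130 mm, 84 mm tall, origin under its centre. An obstacle.
- jar: Brown glass jar, 44 mm diameter, 85 mm tall, standing on the robot side of the stage base. Origin under its centre. To be left alone.
- reagent: White bottle, 52 mm diameter, 120 mm tall, standing on the robot side of the stage base. Origin under its centre. To be left alone.
- tip_box: Grey box, 60 x 100 x 50 mm, beyond the stage base. To be left alone.
- can: Glass jar, 60 mm diameter, 100 mm tall, beyond the stage base. To be left alone.
- pen: Black pen, 12 mm thick, 142 mm long, lying near the robot. To be left alone.
Things that resemble listed ones, but are neither listed nor needed, are in the scene too. Of the things shaped like the tray, the white one is meant. Leave any blue look-alike of the dish alone.

How it is judged (in metres and radians):
On the way, in this order (a step that is already met when the one before it is completed fails the run):
1. the dish stands upright in the tray, let go (x of dish in the frame of tray between -0.05 and 0.05 m and y of dish in the frame of tray between -0.06 and 0.06 m and z of dish in the frame of tray below 0.009 m and angle between dish's own z axis and vertical below 0.1 rad and contact force between the fingers and dish below 0.1 N), for 0.2 s.
2. the long cover plate lies flush on the stage base, over both pins (horizontal distance between cover_large_hole and pin_large below 0.003 m and horizontal distance between cover_small_hole and pin_small below 0.003 m and z of each of cover_large_hole, cover_small_hole in the frame of stage below 0.0475 m and angle between cover's own z axis and vertical below 0.03 rad), for 0.2 s.
3. with the plate home, the lever is swung to its stop (all of step 2 and value of joint lever above 0.84 rad), for 0.05 s.
At the end, for the whole second after the job is handed in: Dish upright (0.1 rad) on the tray floor; the long cover's holes within 3 mm of their pins sideways and within 2.5 mm of flush, tilt under 0.03 rad; after that the lever was swung past 0.84 rad and is back below 0.06 rad; all released and at rest (all of step 1 and all of step 2 and value of joint lever below 0.06 rad and velocity of joint lever below 0.05 rad/s and linear speed of each of cover, dish below 0.01 m/s and contact force between the fingers and cover below 0.1 N); the robot touches nothing.
It fails at once if a bystander was moved by more than 25 mm (distance of any of short_cover, other_dish, jar, reagent, tip_box, can, pen from where it was at the start of the episode above 0.025 m).
It fails at once if the dish was tipped over (angle between dish's own z axis and vertical above 0.7 rad).
It fails at once if the dish was dropped (falling free faster than 0.4 m/s) (contact force between dish and anything else below 0.02 N and linear speed of dish above 0.4 m/s).
It fails at once if the cover plate was dropped (falling free faster than 0.4 m/s) (contact force between cover and anything else below 0.1 N and linear speed of cover above 0.4 m/s).
It also fails if it takes over 72 s, if anything falls off the work surface, if the arm or the gripper's body presses on something with over 40 N, if the wrist force passes 120 N, or if a joint passes its speed limit or range.

## Working session

There is one attempt and no reset: what is moved stays moved. The work goes in short steps, each a Python script; the robot and the scene stay as the last script left them, time stands still between calls to the robot, and variables do not carry over. Pictures are saved under pics/ and viewed, at most 10 in all, crops included, and the job is handed in when it is done.

```bash
ls; mkdir -p pics
python3 - <<'E'
from rig import robot
import cv2,numpy as np
np.set_printoptions(precision=4,suppress=True)
for n in("side","top"):
    p,d=robot.grab_frame(n); c=robot.camera_info(n); print(n,c["vfov"],c["cx"],c["cy"],[k for k in c]); print(np.array(c["view"]))
    np.savez("pics/%s0.npz"%n,p=p,d=d); cv2.imwrite("pics/%s0.png"%n,cv2.resize(p[...,::-1],(800,600)))
    print((d>0).mean(),d[d>0].min(),d.max())
print(robot.read_t(),robot.read_tcp_rot())
E
```

```text
pics
side 48.71644868363322 257.1039244370534 199.50232654091124 ['vfov', 'cx', 'cy', 'view']
[[ 0.7574 -0.6528  0.013  -0.4048]
 [-0.4707 -0.5597 -0.6821  0.2905]
 [ 0.4525  0.5105 -0.7312  1.2449]
 [ 0.      0.      0.      1.    ]]
0.9961293538411459 0.5299303 3.837327
top 45.59970754203428 251.73693268741883 195.8606507065021 ['vfov', 'cx', 'cy', 'view']
[[-0.0127 -0.9999 -0.0088 -0.0341]
 [-0.9983  0.0132 -0.0575  0.5026]
 [ 0.0577  0.0081 -0.9983  1.2025]
 [ 0.      0.      0.      1.    ]]
0.9959920247395834 0.40668172 2.0605357
0.1 [[-0.9176 -0.3974 -0.0007]
 [-0.3974  0.9176  0.0013]
 [ 0.0001  0.0014 -1.    ]]
```

View pics/top0.png

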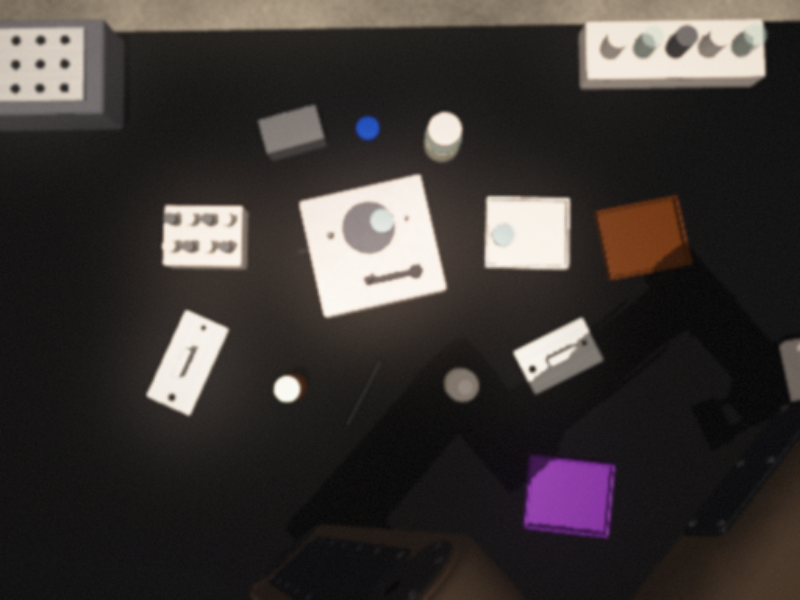

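View pics/side0.png

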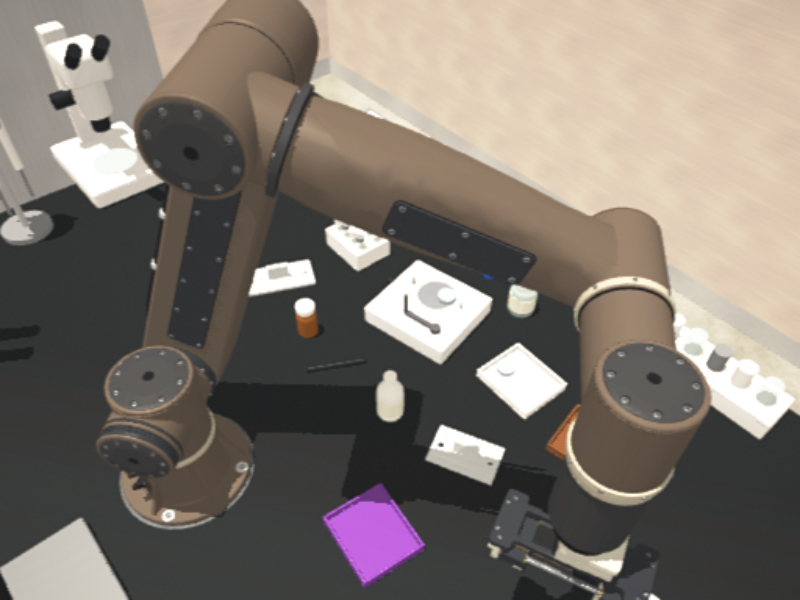

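The top view is clear:
- The stage is at about (372,245), with the large pin at (331,235), the small pin at (406,218) and the dish at (382,220).
- The tray is at (528,233), and its right half is free.
- The long cover is at (188,362), with its large hole towards (171,397).
- The jar is at (287,388) and the reagent bottle at (462,385).

The arm clutters the side view, but the dish, stage, tray and lever post are all visible in it.

```bash
cat > h.py <<'E'
import numpy as np, cv2
from rig import robot
np.set_printoptions(precision=4,suppress=True)
class Cam:
    def __init__(s,n):
        c=robot.camera_info(n); s.V=np.array(c["view"]); s.f=192/np.tan(np.radians(c["vfov"]/2)); s.cx,s.cy=c["cx"],c["cy"]
        s.R=s.V[:3,:3]; s.C=-s.R.T@s.V[:3,3]
    def ray(s,uv):
        uv=np.atleast_2d(uv).astype(float); d=np.c_[(uv[:,0]-s.cx)/s.f,(uv[:,1]-s.cy)/s.f,np.ones(len(uv))]; return d@s.R
    def onz(s,uv,z):
        d=s.ray(uv); return s.C+d*((z-s.C[2])/d[:,2])[:,None]
    def proj(s,P):
        q=np.atleast_2d(P)@s.R.T+s.V[:3,3]; return q[:,:2]/q[:,2:]*s.f+[s.cx,s.cy]
    def world(s,d):
        v,u=np.mgrid[:384,:512]; return (s.C+s.ray(np.c_[u.ravel(),v.ravel()])*d.ravel()[:,None]).reshape(384,512,3)
def tri(c1,u1,c2,u2):
    d1,d2=c1.ray(u1)[0],c2.ray(u2)[0]; t=np.linalg.lstsq(np.c_[d1,-d2],c2.C-c1.C,rcond=None)[0]
    a,b=c1.C+d1*t[0],c2.C+d2*t[1]; return (a+b)/2,np.linalg.norm(a-b)
def blobs(m,amin):
    n,l,s,c=cv2.connectedComponentsWithStats(m.astype(np.uint8)); return [(c[i],s[i],l==i) for i in range(1,n) if s[i,4]>=amin]
top,side=Cam("top"),Cam("side")
def frame(n):
    p,d=robot.grab_frame(n); return p,d,(top if n=="top" else side).world(d)
E
python3 - <<'E'
from h import *
P={n:np.load("pics/%s0.npz"%n) for n in("top","side")}
W={"top":top.world(P["top"]["d"]),"side":side.world(P["side"]["d"])}
print("table z",np.median(W["top"][150:200,200:260,2][:,:1]), "C",top.C,side.C)
z=W["top"][...,2]; p=P["top"]["p"].astype(int); v=p.max(2)
def rect(name,u0,v0,u1,v1,zlo,zhi):
    m=np.zeros(z.shape,bool); m[v0:v1,u0:u1]=((z>zlo)&(z<zhi))[v0:v1,u0:u1]
    b=max(blobs(m,20),key=lambda b:b[1][4])[2]; zz=np.median(z[b])
    c=max(cv2.findContours(b.astype(np.uint8),0,1)[0],key=cv2.contourArea)[:,0]
    w=top.onz(c,zz)[:,:2]; r=cv2.minAreaRect((w*1000).astype(np.float32)); print(name,zz,r)
s=1.5625
rect("stage",190,110,290,206,.035,.055)
rect("long",90,195,150,270,.004,.014)
rect("short",325,200,390,255,.004,.014)
rect("tray",305,120,370,178,.013,.026)
rect("dish",230,128,256,152,.054,.068)
rect("odish",310,138,332,162,.012,.03)
rect("reag",280,230,312,262,.08,.13)
rect("jar",170,235,197,262,.07,.1)
rect("can",268,68,300,106,.085,.115)
# dark spots on white plates
for nm,(u0,v0,u1,v1),zz,lo in (("pins",(196,125,276,170),.066,0),("holes",(92,196,148,268),.008,0),("tray",(305,120,370,178),.019,0)):
    g=cv2.cvtColor(P["top"]["p"],cv2.COLOR_RGB2GRAY)
    print(nm,np.percentile(g[v0:v1,u0:u1],[5,25,50,75,95]))
    cr=cv2.resize(P["top"]["p"][v0:v1,u0:u1,::-1],None,fx=5,fy=5,interpolation=cv2.INTER_CUBIC); cv2.imwrite("pics/c_%s.png"%nm,cr)
a=cv2.imread("pics/c_pins.png");b=cv2.imread("pics/c_holes.png")
h=max(a.shape[0],b.shape[0]); f=lambda x:np.vstack([x,np.zeros((h-x.shape[0],x.shape[1],3),np.uint8)])
cv2.imwrite("pics/crop1.png",np.hstack([f(a),f(b)]))
print("side depth z at dish",W["side"][int(295/s)-1:int(295/s)+2,int(447/s),:])
E
```

```text
table z 0.0016007551292820388 C [ 0.432  -0.0505  1.2291] [-0.12   -0.7372  1.1137]
stage 0.04400927533736376 ((603.8316040039062, -3.2097854614257812), (199.81163024902344, 214.27734375), 12.083839416503906)
long 0.007408834862776659 ((412.1213684082031, 314.0297546386719), (81.49492645263672, 160.50253295898438), 65.42002868652344)
short 0.007469124996218768 ((417.7611083984375, -319.6553649902344), (81.63534545898438, 132.7203826904297), 25.650955200195312)
tray 0.018290433572793363 ((626.122314453125, -269.4722595214844), (138.845947265625, 120.71005249023438), 88.46995544433594)
dish 0.05924025686844536 ((643.13671875, -22.84465980529785), (36.195560455322266, 39.10759735107422), 89.27676391601562)
odish 0.018159846705920524 ((624.679931640625, -229.72900390625), (37.30515670776367, 37.706581115722656), 88.8154067993164)
reag 0.09037391551669427 ((371.7591247558594, -147.4376678466797), (41.695289611816406, 41.977691650390625), 32.75625991821289)
jar 0.0838091406211312 ((368.7264099121094, 130.94386291503906), (37.542930603027344, 37.36532974243164), 89.71044921875)
can 0.09861015035795173 ((781.6643676757812, -126.07101440429688), (50.26697540283203, 53.64487838745117), 89.10340881347656)
pins [140. 207. 240. 245. 246.]
holes [ 40.  45.  90. 239. 241.]
tray [ 37.  54. 224. 243. 244.]
side depth z at dish [[ 0.6476 -0.0221  0.0612]
 [ 0.6474 -0.0228  0.0569]
 [ 0.6408 -0.0293  0.0613]]
```

View pics/crop1.png

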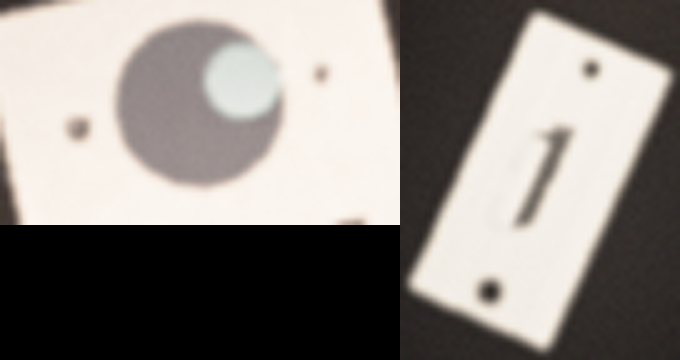

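The dish is well clear of both pins, so the grasp can close along the stage's x axis. The long plate's large hole is at the lower left and its small hole at the upper right. Next I'll triangulate the dish and pins across both views, plan the moves and check reachability.

```bash
cat >> h.py <<'E'
def spot(g,uv,r=5,dark=True):
    "intensity-weighted centroid of a dark spot near uv"
    u0,v0=np.round(uv).astype(int); w=g[v0-r:v0+r+1,u0-r:u0+r+1].astype(float); bg=np.percentile(w,75)
    k=np.clip(bg-w-0.25*(bg-w.min()),0,None); vv,uu=np.mgrid[v0-r:v0+r+1,u0-r:u0+r+1]; return np.array([(k*uu).sum(),(k*vv).sum()])/k.sum()
def down(a):
    "tool down, closing line y at world angle a (rad)"
    y=np.array([np.cos(a),np.sin(a),0]); z=np.array([0,0,-1.]); return np.c_[np.cross(y,z),y,z]
def best(pos,a):
    c=[(abs(q[5]),k) for k in(0,np.pi) if (q:=robot.ik(pos,down(a+k))) is not None]
    return down(a+min(c)[1])
E
cat > m.py <<'E'
from h import *
P={n:np.load("pics/%s0.npz"%n)["p"] for n in("top","side")}
g={n:cv2.cvtColor(P[n],cv2.COLOR_RGB2GRAY) for n in P}
pl,ps=spot(g["top"],(211.4,150.4)),spot(g["top"],(260,139.4))
hl,hs=spot(g["top"],(109.6,254)),spot(g["top"],(130,209.6))
L,S=top.onz(pl,.060)[0],top.onz(ps,.060)[0]; HL,HS=top.onz(hl,.006)[0],top.onz(hs,.006)[0]
def yaw(a,b): d=a-b; return np.arctan2(-d[0],d[1])
print("pins",L,S,np.linalg.norm(L-S),np.degrees(yaw(L,S)))
print("holes",HL,HS,np.linalg.norm(HL-HS),np.degrees(yaw(HL,HS)))
def dish(n,u,v,r=16):
    p=P[n].astype(int); m=np.zeros(p.shape[:2],bool); m[v-r:v+r,u-r:u+r]=(p[...,2]-p[...,0]>3)[v-r:v+r,u-r:u+r]
    b=max(blobs(m,10),key=lambda b:b[1][4]); print(n,b[0],b[1]); return b[0]
a,b=dish("top",244,141),dish("side",286,189)
print("dish",*tri(top,a,side,b),top.onz(a,.06))
E
python3 - <<'E'
from m import *
for u in ((331,262),):pass
for nm,uv in (("fin",None),):pass
for n,pos,a in (("dish",[.642,-.023,.048],.21),("tray",[.626,-.302,.006],.0),("cov",[.412,.314,.013],np.radians(65.4)),("fit",[.633,.003,.058],.21),("lev",[.54,.01,.075],.21+np.pi/2)):
    for k in(0,np.pi):
        q=robot.ik(pos,down(a+k)); print(n,k,q if q is None else np.array(q))
E
```

```text
pins [0.6185 0.0617 0.06  ] [ 0.6454 -0.0637  0.06  ] 0.1282652363445656 12.081379037753935
holes [0.3513 0.3422 0.006 ] [0.4718 0.2859 0.006 ] 0.133008045224925 64.98090065033601Traceback (most recent call last):
  File "<stdin>", line 1, in <module>
  File "m.py", line 13, in <module>
    a,b=dish("top",244,141),dish("side",286,189)
        ~~~~^^^^^^^^^^^^^^^
  File "m.py", line 12, in dish
    b=max(blobs(m,10),key=lambda b:b[1][4]); print(n,b[0],b[1]); return b[0]
ValueError: max() iterable argument is empty
```

```bash
sed -i 's/p\[...,2\]-p\[...,0\]>3/p[...,1]-p[...,0]>5/' m.py
python3 - <<'E'
import numpy as np
P={n:np.load("pics/%s0.npz"%n)["p"] for n in("top","side")}
print(P["top"][141,244],P["side"][189,286],P["top"][141,225],P["top"][160,230])
from m import *
for n,pos,a in (("dish",[.642,-.023,.048],.21),("tray",[.626,-.302,.006],.0),("cov",[.412,.314,.013],np.radians(65.4)),("fit",[.633,.003,.058],.21),("lev",[.54,.01,.075],.21+np.pi/2)):
    for k in(0,np.pi):
        q=robot.ik(pos,down(a+k)); print(n,k,q if q is None else np.array(q))
E
```

```text
[224 228 223] [253 254 254] [148 139 136] [171 157 154]
pins [0.6185 0.0617 0.06  ] [ 0.6454 -0.0637  0.06  ] 0.1282652363445656 12.081379037753935
holes [0.3513 0.3422 0.006 ] [0.4718 0.2859 0.006 ] 0.133008045224925 64.98090065033601Traceback (most recent call last):
  File "<stdin>", line 4, in <module>
  File "m.py", line 13, in <module>
    a,b=dish("top",244,141),dish("side",286,189)
        ~~~~^^^^^^^^^^^^^^^
  File "m.py", line 12, in dish
    b=max(blobs(m,10),key=lambda b:b[1][4]); print(n,b[0],b[1]); return b[0]
ValueError: max() iterable argument is empty
```

```bash
python3 - <<'E'
s=open('m.py').read()
i=s.index("def dish"); s=s[:i]+'''def dish(n,u,v,r=16):
    p=cv2.GaussianBlur(P[n],(0,0),1).astype(int); m=np.zeros(p.shape[:2],bool)
    m[v-r:v+r,u-r:u+r]=((p[...,1]-p[...,0]>0) if n=="top" else (side.world(np.load("pics/side0.npz")["d"])[...,2]>.055))[v-r:v+r,u-r:u+r]
    b=max(blobs(m,10),key=lambda b:b[1][4]); print(n,b[0],b[1]); return b[0]
a,b=dish("top",244,141),dish("side",286,189)
print("dish",*tri(top,a,side,b),top.onz(a,.06))
'''
open('m.py','w').write(s)
E
python3 - <<'E'
from m import *
for n,pos,a in (("dish",[.642,-.023,.048],.21),("tray",[.626,-.302,.006],.0),("cov",[.412,.314,.013],np.radians(65.4)),("fit",[.633,.003,.058],.21),("lev",[.54,.01,.075],.21+np.pi/2)):
    for k in(0,np.pi):
        q=robot.ik(pos,down(a+k)); print(n,k,q if q is None else np.array(q))
E
```

```text
pins [0.6185 0.0617 0.06  ] [ 0.6454 -0.0637  0.06  ] 0.1282652363445656 12.081379037753935
holes [0.3513 0.3422 0.006 ] [0.4718 0.2859 0.006 ] 0.133008045224925 64.98090065033601
top [244.     140.6913] [238 134  13  14 149]
side [286.0811 188.473 ] [281 185  11   8  74]
dish [ 0.6443 -0.0239  0.0572] 0.0034204746272043273 [[ 0.6425 -0.0229  0.06  ]]
dish 0 None
dish 3.141592653589793 [ 15.3195  26.5739 -15.5252   0.     -47.9008  -3.2874]
tray 0 [  -9.735    33.3015   -9.9352    0.      -46.7633 -170.265 ]
tray 3.141592653589793 [ -9.735   33.3015  -9.9352   0.     -46.7633   9.735 ]
cov 0 [  59.0439   20.016   -33.5574    0.      -36.4267 -173.6439]
cov 3.141592653589793 [ 59.0439  20.016  -33.5574   0.     -36.4267   6.3561]
fit 0 None
fit 3.141592653589793 [ 17.9093  25.1857 -16.3103   0.     -48.5039  -5.8772]
lev 0 [ 21.862   16.582  -27.4689   0.     -45.9491 -99.8299]
lev 3.141592653589793 [ 21.862   16.582  -27.4689   0.     -45.9491  80.1701]
```

Run:
```python
from h import *
D=np.array([.643,-.0232]); R=down(.21+np.pi)
robot.move_gripper(.8)
robot.goto([*D,.16],R); print(robot.read_t(),robot.read_force())
robot.servo_line([*D,.075],speed=.15); robot.servo_line([*D,.048],speed=.05)
print(robot.read_position(),robot.read_force())
robot.move_gripper(0); print("w",robot.read_grip_width()*88,robot.read_finger_force(),robot.read_force())
robot.servo_line([*D,.12],speed=.1); print("w",robot.read_grip_width()*88,robot.read_finger_force(),robot.read_force(),robot.read_t())
for n in("top","side"):
    p,d=robot.grab_frame(n); np.savez("pics/%s1.npz"%n,p=p,d=d)
    cv2.imwrite("pics/%s1.png"%n,cv2.resize(p[90:250,170:390,::-1],None,fx=3,fy=3))
```

```text
3.175 [ 0.2868  0.5917 -0.897 ]
[ 0.6431 -0.0232  0.0479] [0.0566 0.2098 1.1796]
w 38.755246181643244 30.000506937503815 [0.0866 0.5406 1.378 ]
w 38.906012291315875 29.99989628791809 [-0.4888  0.17   -0.9519] 6.075
```

View pics/side1.png

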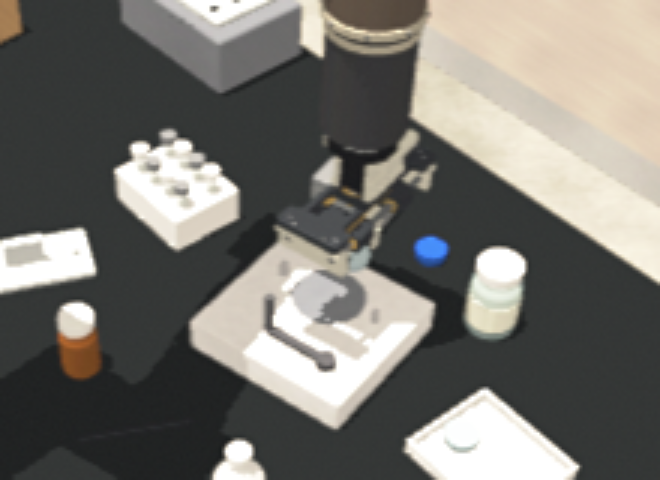

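The dish is held (38.8 mm grip width, 30 N on the pads) and clear of the base. I'll carry it to the free half of the tray.

Run:
```python
from h import *
W=top.world(np.load("pics/top0.npz")["d"]); uv=top.proj([.625,-.303,.004])[0].astype(int); print("floor",np.median(W[uv[1]-5:uv[1]+6,uv[0]-5:uv[0]+6,2]))
T=np.array([.625,-.303]); R=down(-.026+np.pi)
robot.goto([*T,.12],R); robot.servo_line([*T,.03],speed=.12); f0=robot.read_force()
for z in (.012,.0095,.0085,.0078,.0072,.0066):
    robot.servo_line([*T,z],speed=.03); f=robot.read_force()-f0; print(z,f,robot.read_position())
    if f[2]>1.5: break
robot.move_gripper(.57); robot.dwell(.1); print(robot.read_finger_force())
robot.servo_line([*T,.09],speed=.12); print(robot.read_t())
robot.goto([.55,.15,.2],down(np.radians(65.4)+np.pi)); print(robot.read_t())
p,d=robot.grab_frame("top"); np.savez("pics/top2.npz",p=p,d=d); z=top.world(d)[...,2]; print("tray dish z",z[uv[1]-8:uv[1]+9:4,uv[0]-8:uv[0]+9:4])
cv2.imwrite("pics/top2.png",cv2.resize(p[90:280,70:390,::-1],None,fx=2.5,fy=2.5))
```

```text
floor 0.003192748370529852
0.012 [-0.5193  0.1202 -0.646 ] [ 0.625  -0.3031  0.012 ]
0.0095 [-0.852  -0.1648  0.5854] [ 0.6249 -0.303   0.0094]
0.0085 [-0.962  -0.3695  1.4563] [ 0.625  -0.303   0.0085]
0.0078 [-0.7159  0.3611  0.1448] [ 0.6249 -0.303   0.0078]
0.0072 [-0.1901 -0.0672  1.6198] [ 0.625  -0.303   0.0072]
0.0
11.325
13.05
tray dish z [[ 0.0017  0.0032  0.0035 -0.0028  0.0015]
 [ 0.0031  0.0196  0.0193  0.0203  0.0024]
 [ 0.0091  0.0159  0.0198  0.0153  0.0148]
 [-0.0013  0.0155  0.0187  0.0222  0.0031]
 [ 0.0049  0.0058  0.0075  0.0028  0.0035]]
```

View pics/top2.png

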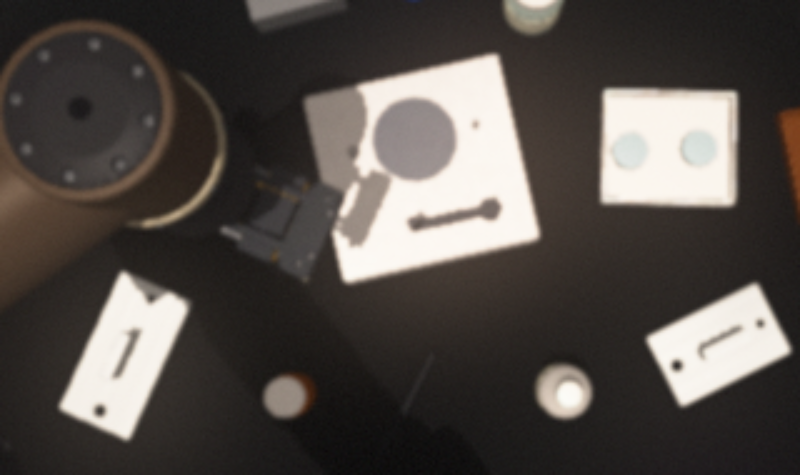

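The new dish stands in the tray's right half at (698,148), its top at about 0.019 m, so it is upright on the floor. The stage top is clear. Next is the cover.

Run:
```python
from h import *
W=top.world(np.load("pics/top2.npz")["d"]).reshape(-1,3); m=np.hypot(W[:,0]-.412,W[:,1]-.314)<.07; m&=W[:,2]>.036
print("fin",np.median(W[m],0),m.sum(),np.percentile(W[m][:,2],[10,50,90]))
c=np.median(W[m],0)[:2]
C=np.array([.412,.314]); R=down(np.radians(65.2)+np.pi)
print(np.linalg.norm(c-C)); assert np.linalg.norm(c-C)<.006
robot.goto([*C,.14],R); robot.servo_line([*C,.05],speed=.15); robot.servo_line([*C,.014],speed=.05)
print(robot.read_force(),robot.read_position()); robot.move_gripper(0)
f0=robot.read_force(); print("w",robot.read_grip_width()*88,f0,robot.read_finger_force())
robot.servo_line([*C,.03],speed=.04); robot.servo_line([*C,.16],speed=.15)
print("w",robot.read_grip_width()*88,robot.read_force(),robot.read_ft_torque(),robot.read_finger_force(),robot.read_t())
```

```text
fin [0.4259 0.2654 0.6347] 1858 [0.6221 0.6347 0.661 ]
0.05059198119150305Traceback (most recent call last):
  File "<stdin>", line 6, in <module>
AssertionError
```

Run:
```python
from h import *
W=top.world(np.load("pics/top2.npz")["d"]).reshape(-1,3); m=np.hypot(W[:,0]-.412,W[:,1]-.314)<.06; m&=(W[:,2]>.036)&(W[:,2]<.06)
c=(W[m].min(0)+W[m].max(0))[:2]/2; print("fin",c,m.sum(),np.percentile(W[m][:,2],[10,50,90]))
C=np.array([.412,.314]); R=down(np.radians(65.2)+np.pi)
print(np.linalg.norm(c-C)); assert np.linalg.norm(c-C)<.008
robot.goto([*C,.14],R); robot.servo_line([*C,.05],speed=.15); robot.servo_line([*C,.014],speed=.05)
print(robot.read_force(),robot.read_position()); robot.move_gripper(0)
f0=robot.read_force(); print("w",robot.read_grip_width()*88,f0,robot.read_finger_force())
robot.servo_line([*C,.03],speed=.04); robot.servo_line([*C,.16],speed=.15)
print("w",robot.read_grip_width()*88,robot.read_force(),robot.read_ft_torque(),robot.read_finger_force(),robot.read_t())
```

```text
fin [0.4126 0.3134] 101 [0.0393 0.0427 0.0454]
0.0008576657261430977
[ 0.1879  0.2598 -0.1433] [0.4121 0.3141 0.0141]
w 11.943189915594346 [0.1037 0.1028 1.0479] 29.999291002750397
w 11.593278922897948 [ 0.3708  0.1734 -2.721 ] [-0.1289  0.1507 -0.0181] 29.9986070394516 17.875
```

The fin is gripped at 11.6 mm and the wrist carries about 3 N. I'll carry the plate to a hover above the pins and look.

Run:
```python
from h import *
T=np.array([.632,-.001]); R=down(np.radians(12.08)+np.pi)
robot.goto([*T,.16],R); robot.servo_line([*T,.092],speed=.1); robot.dwell(.2)
print(robot.read_t(),robot.read_position(),robot.read_force(),robot.read_grip_width()*88)
I=[]
for n,(u,v) in(("top",(150,95)),("side",(210,130))):
    p,d=robot.grab_frame(n); np.savez("pics/%s3.npz"%n,p=p,d=d)
    I.append(cv2.resize(p[v:v+130,u:u+150,::-1],None,fx=2.6,fy=2.6,interpolation=cv2.INTER_CUBIC))
cv2.imwrite("pics/c3.png",np.hstack(I))
```

```text
20.3417 [ 0.6325 -0.0009  0.0928] [-0.4146  0.1894 -1.9421] 11.828096241242294
```

View pics/c3.png

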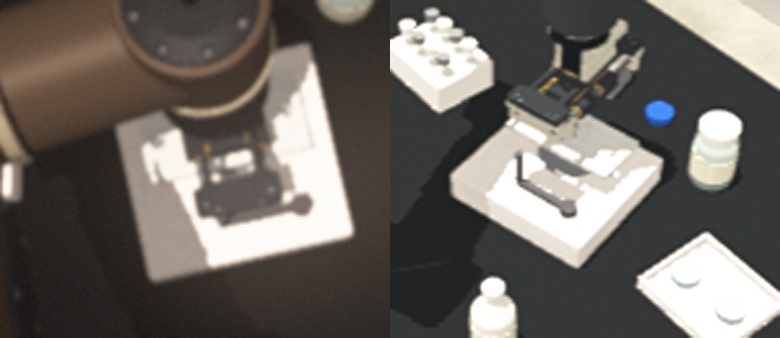

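In the top view the arm hides the pins; in the side view the plate hovers level over them. I'll lower it in small steps, watching the wrist force and moving sideways with any push.

```bash
cat > low.py <<'E'
from h import *
def lower(T,yaw,z,zend,step=.001,k=.00025,fmax=10):
    T=np.array(T,float)
    while z>zend:
        z-=step; robot.servo_line([*T,z],down(yaw+np.pi),speed=.02)
        F=np.mean([robot.read_force() for _ in range(4)],0)-f0; M=robot.read_ft_torque()-m0
        print(round(z,4),"F",F.round(1),"M",M.round(2),"T",T.round(4),"pz",robot.read_position()[2].round(4))
        if F[2]>fmax: print("stop"); break
        l=F[:2]; n=np.linalg.norm(l)
        if n>1.5: T+=np.clip(k*l*(1-1.5/n),-.0006,.0006)
    return T,z
f0=np.mean([robot.read_force() for _ in range(6)],0); m0=np.mean([robot.read_ft_torque() for _ in range(6)],0)
E
python3 - <<'E'
from low import *
T,z=lower([.632,-.001],np.radians(12.08),.083,.0595)
print(T,z,robot.read_position(),robot.read_t(),robot.read_grip_width()*88)
E
```

```text
0.082 F [ 0.1 -1.2  1.4] M [-0.01 -0.04 -0.01] T [ 0.632 -0.001] pz 0.0819
0.081 F [ 0.3 -1.4  1.3] M [ 0.01 -0.03  0.04] T [ 0.632 -0.001] pz 0.081
0.08 F [ 0.4 -0.5  1.5] M [ 0.02 -0.04  0.06] T [ 0.632 -0.001] pz 0.08
0.079 F [-0.3 -1.   1.4] M [-0.03 -0.01 -0.  ] T [ 0.632 -0.001] pz 0.0789
0.078 F [-0.6 -1.2  0.3] M [0.03 0.01 0.05] T [ 0.632 -0.001] pz 0.0779
0.077 F [ 0.6 -1.5  1. ] M [ 0.01 -0.01  0.05] T [ 0.632 -0.001] pz 0.0769
0.076 F [-0.1 -1.4  1.2] M [-0.03 -0.01  0.05] T [ 0.632 -0.001] pz 0.0759
0.075 F [-0.4  0.2  1.4] M [ 0.05 -0.08  0.04] T [ 0.632 -0.001] pz 0.075
0.074 F [-0.3 -0.9  1.6] M [ 0.14 -0.23  0.09] T [ 0.632 -0.001] pz 0.074
0.073 F [1.3 0.  2.2] M [ 0.34 -0.52  0.12] T [ 0.632 -0.001] pz 0.0731
0.072 F [3.2 0.3 2.7] M [ 0.67 -0.92  0.02] T [ 0.632 -0.001] pz 0.0723
0.071 F [2.3 1.4 2.6] M [ 1.09 -1.26 -0.02] T [ 0.6324 -0.001 ] pz 0.071
0.07 F [4.1 1.9 1.3] M [ 1.19 -1.24  0.02] T [ 0.6327 -0.0008] pz 0.07
0.069 F [2.3 1.2 1. ] M [ 0.94 -0.91  0.  ] T [ 0.6333 -0.0005] pz 0.0687
0.068 F [1.4 0.5 1.2] M [ 0.56 -0.62  0.05] T [ 0.6335 -0.0004] pz 0.0677
0.067 F [1.2 0.7 0.7] M [ 0.38 -0.46  0.06] T [ 0.6335 -0.0004] pz 0.0667
0.066 F [0.3 0.  0.2] M [ 0.13 -0.19 -0.01] T [ 0.6335 -0.0004] pz 0.0658
0.065 F [ 0.4 -1.2  0.8] M [-0.04 -0.02  0.07] T [ 0.6335 -0.0004] pz 0.0648
0.064 F [-0.2 -0.5  0.2] M [ 0.01 -0.06 -0.  ] T [ 0.6335 -0.0004] pz 0.0639
0.063 F [-0.6 -1.   1.6] M [ 0.05 -0.04  0.03] T [ 0.6335 -0.0004] pz 0.0629
0.062 F [ 0.4 -1.2  0.7] M [-0.01 -0.04  0.05] T [ 0.6335 -0.0004] pz 0.0619
0.061 F [-0.8 -1.3  1.4] M [0.04 0.   0.06] T [ 0.6335 -0.0004] pz 0.0609
0.06 F [-0.8 -1.1  0.9] M [-0.03 -0.01  0.06] T [ 0.6335 -0.0004] pz 0.0599
0.059 F [-0.2 -0.4  1.8] M [ 0.02 -0.11  0.04] T [ 0.6335 -0.0004] pz 0.0591
[ 0.6335 -0.0004] 0.05899999999999998 [ 0.6337 -0.0004  0.0591] 26.8417 11.840935261389488
```

The holes slid over both pins and the side forces died away. I'll seat it fully, release, retreat and check.

Run:
```python
from low import *
T,z=lower([.6335,-.0004],np.radians(12.08),.059,.057,step=.0005,fmax=4)
robot.move_gripper(.45); robot.dwell(.2); print(robot.read_finger_force(),robot.read_position())
robot.servo_line([*T,.16],speed=.12)
robot.goto([.45,-.3,.25],down(np.radians(12.08)+np.pi)); print(robot.read_t())
robot.move_gripper(0)
I=[]
for n,(u,v) in(("top",(180,100)),("side",(220,150))):
    p,d=robot.grab_frame(n); np.savez("pics/%s4.npz"%n,p=p,d=d)
    I.append(cv2.resize(p[v:v+110,u:u+110,::-1],None,fx=3.6,fy=3.6,interpolation=cv2.INTER_CUBIC))
    W=(top if n=="top" else side).world(d)
    Yd=np.array([-np.sin(.211),np.cos(.211)]);Xd=np.array([Yd[1],-Yd[0]])
    q=W[...,:2]-T; y=q@Yd; x=q@Xd; w=W[...,2]
    for nm,m in(("plate+y",(abs(x)<.03)&(y>.035)&(y<.055)),("plate-y",(abs(x)<.03)&(y<-.035)&(y>-.055)),("base",(x<-.05)&(x>-.07)&(abs(y)<.07)),("fin",(abs(x)<.004)&(abs(y)<.02))): print(n,nm,np.median(w[m]),m.sum())
cv2.imwrite("pics/c4.png",np.hstack(I))
```

```text
0.0585 F [-1.4  0.   6.8] M [0.2  0.74 0.  ] T [ 0.6335 -0.0004] pz 0.0591
stop
0.0 [ 0.6335 -0.0004  0.0585]
30.3417
top plate+y 0.05201623484123297 177
top plate-y 0.05150837390115259 137
top base 0.044198592797633385 274
top fin 0.08770595897766054 53
side plate+y 0.05380350602812345 65
side plate-y 0.0534987129330613 73
side base 0.045427297804124245 144
side fin 0.07719048017706376 47
```

View pics/c4.png

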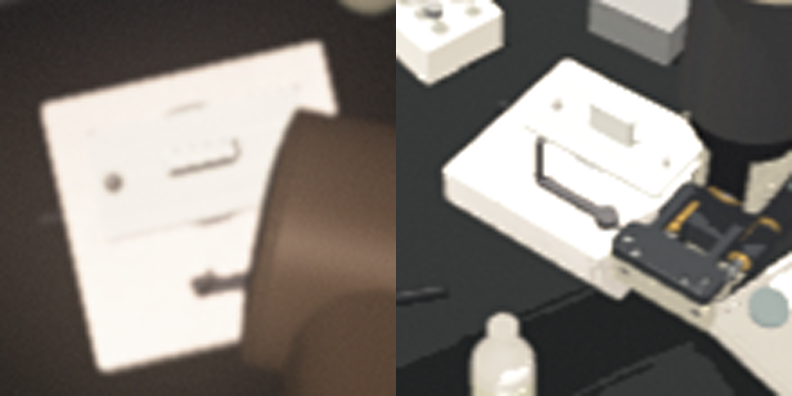

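The plate lies flush, 8 mm above the base in both depth views, with both pins through it. In the top view the post is at about (237,179) in full-frame pixels. Next is the lever: I'll check the geometry and reach, then push.

```bash
cat > lev.py <<'E'
from h import *
psi=np.radians(12.08); O=np.array([.6335,-.0004])-.03*np.array([np.cos(psi),np.sin(psi)])
Rz=np.array([[np.cos(psi),-np.sin(psi)],[np.sin(psi),np.cos(psi)]]); piv=O+Rz@[-.06,-.06]
def er(t): return Rz@[-np.sin(t),np.cos(t)]
def et(t): return Rz@[-np.cos(t),-np.sin(t)]
def pose(t,d,z=.072,k=0): return [*(piv+.08*er(t)-d*et(t)),z],down(psi+np.pi/2+t+k)
E
python3 - <<'E'
from lev import *
post=piv+.08*er(0); print("post",post,top.proj([*post,.105]),top.proj([*post,.056]),side.proj([*post,.105]))
for k in(0,np.pi):
    for t in(0,.5,.95): q=robot.ik(*pose(t,.02,k=k)); print(k,t,None if q is None else np.array(q))
E
```

```text
post [0.5413 0.0003] [[234.6336 178.1591]] [[235.5111 179.9878]] [[259.0176 188.6704]]
0 0 [ 20.4569  18.5028 -25.021    0.     -46.4762 -98.3769]
0 0.5 [ 21.1344  15.2306 -30.017    0.     -44.7524 -70.4065]
0 0.95 [ 19.6587  12.9025 -33.3978   0.     -43.6997 -43.1477]
3.141592653589793 0 [ 20.4569  18.5028 -25.021    0.     -46.4762  81.6231]
3.141592653589793 0.5 [ 21.1344  15.2306 -30.017    0.     -44.7524 109.5935]
3.141592653589793 0.95 [ 19.6587  12.9025 -33.3978   0.     -43.6997 136.8523]
```

Run:
```python
from lev import *
robot.goto(*pose(0,.030,.17)); robot.servo_line(*pose(0,.030,.075)[:1],speed=.12); robot.dwell(.1)
f0=np.mean([robot.read_force() for _ in range(6)],0); print(robot.read_t(),robot.read_position(),f0)
d=.0165; p,R=pose(0,d,.075); robot.servo_line(p,R,speed=.04)
for t in [.1,.2,.3,.4,.5,.6,.7,.8,.84,.87,.89,.91,.93,.95]:
    p,R=pose(t,d,.075); robot.servo_line(p,R,speed=.05)
    F=np.mean([robot.read_force() for _ in range(4)],0)-f0; ft=-F[:2]@et(t); fr=F[:2]@er(t)
    print(t,"ft %.1f fr %.1f fz %.1f"%(ft,fr,F[2]))
    if ft>9: break
robot.dwell(.1); print(t,robot.read_t(),robot.read_position())
for n,(u,v) in(("top",(180,100)),("side",(220,150))):
    p,dd=robot.grab_frame(n); np.savez("pics/%s5.npz"%n,p=p,d=dd)
    cv2.imwrite("pics/%s5.png"%n,cv2.resize(p[v-20:v+110,u-20:u+130,::-1],None,fx=4,fy=4))
```

```text
34.1667 [0.5713 0.0068 0.0759] [-0.1931 -0.3201  0.2206]
0.1 ft 1.6 fr 0.9 fz -0.4
0.2 ft 2.2 fr 0.7 fz -0.4
0.3 ft 2.4 fr 0.5 fz -0.6
0.4 ft 3.1 fr 0.9 fz -0.2
0.5 ft 1.9 fr 2.0 fz -0.9
0.6 ft 3.5 fr 1.6 fz -1.1
0.7 ft 3.3 fr 0.7 fz -1.0
0.8 ft 4.2 fr 0.3 fz -1.5
0.84 ft 4.1 fr -0.5 fz -1.0
0.87 ft 4.3 fr -0.4 fz -1.7
0.89 ft 4.3 fr -0.9 fz -2.3
0.91 ft 7.0 fr 0.2 fz -1.1
0.93 ft 11.2 fr 1.8 fz -3.0
0.93 38.5333 [ 0.4934 -0.0282  0.0752]
```

View pics/side5.png

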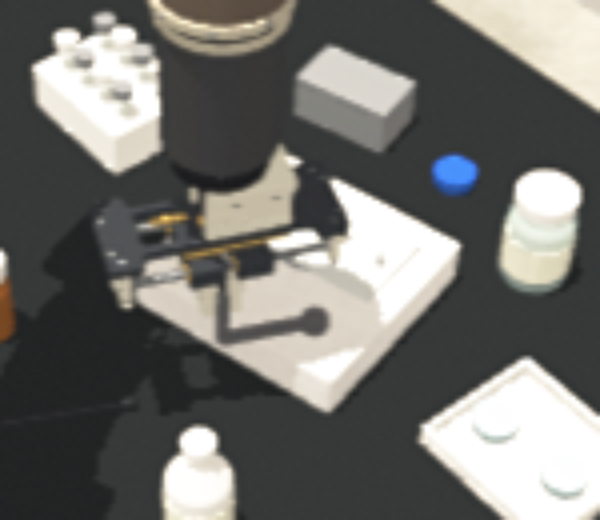

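The force climbs sharply past 0.9 rad, so the lever has hit its stop, and the image shows it swung over. I'll follow it back, withdraw, check and hand in.

Run:
```python
from lev import *
for t in [.8,.6,.4,.2,.1,0]:
    p,R=pose(t,.0165,.075); robot.servo_line(p,R,speed=.07)
p,R=pose(0,.030,.075); robot.servo_line(p,R,speed=.05)
robot.servo_line([p[0],p[1],.18],speed=.12)
robot.goto([.45,-.35,.25],R); robot.dwell(.5); print(robot.read_t(),robot.read_force())
I=[]
for n,(u,v) in(("top",(180,100)),("side",(220,150))):
    p,d=robot.grab_frame(n); I.append(cv2.resize(p[v:v+110,u:u+110,::-1],None,fx=3.6,fy=3.6,interpolation=cv2.INTER_CUBIC))
    if n=="top":
        W=top.world(d)[...,2]; 
        for s in((30,45),(30,-50),(60,45)): uv=top.proj([*(O+Rz@(np.array(s)/1000)),.053])[0].astype(int); print(s,np.median(W[uv[1]-2:uv[1]+3,uv[0]-2:uv[0]+3]))
cv2.imwrite("pics/c6.png",np.hstack(I))
```

```text
43.9833 [-0.2579 -0.4203  0.3441]
(30, 45) 0.051497452667658594
(30, -50) 0.05177796314450256
(60, 45) 0.05214492421732819
```

View pics/c6.png

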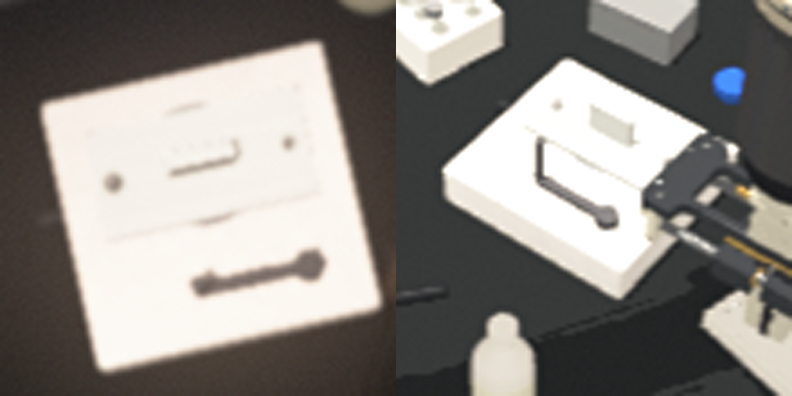

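The lever is back at rest with its post at (205,283) in the crop, as before. The plate is flush with both pins showing, and the robot is clear.

```bash
python3 -c "
from rig import robot
print(robot.job_done())"
```

```text
the job is handed in; nothing more can be done
None
```

The job is handed in after about 44 s of robot time: the dish stands in the white tray, the long cover lies flush over both pins, and the lever was swung to its stop and sprang back; the judge returned no verdict.

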